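# Release the ratchet and lower the vial hold-down arm

## Task

The hold-down arm of the vial holder is kept up by a ratchet. Press the thumb tab of the pawl down with the fingertips until the pawl flips over and stays clear of the teeth, then push the arm down past the teeth until it is fully down over the vials, and leave the pawl clear. Only press and push: do not lift the arm or force it against the engaged pawl, pick nothing up, and do not disturb the vials or the other things on the bench.

Things in the scene. Friction and masses are not known exactly. Their poses are not given: they have to be found in the camera images.
- holder: vial holder, fixed: grey base plate 330 (x) x 120 x 12 mm, origin under its centre. White rack 112 x 76 mm, top at height 42, centred at x=-45 mm. Two cheek plates at y=+-24 mm, 7 mm thick, carry the arm's pivot at x=55 (cheeks 112 high) and the pawl's pivot at x=110, height 143 mm (posts 24 mm wide in x, 154 high). The arm reaches from its pivot toward -x, the pawl's thumb tab toward +x
- hold_arm (a joint): hold-down arm angle (rad): 0 = fully down, level, on its stop; larger = raised, at most 1.06; starts 0.5 to 0.9. Steel bar with a clear plate under it and a toothed ratchet wheel (radius 51 mm) at the pivot. Engaged, the ratchet lets it rise but not go down. Freed, its stiff hinge stays where it is left; pushing it down takes 1 to 5 N at the bar
- push_bar (a point): centre of the black round cross bar at the arm's free end (18 mm diameter, 70 mm long, lying along the holder's y), the place to push: 195 mm from pivot on the arm's line, 100 mm above the bench when the arm is down. It moves on a circle about pivot in the holder's x-z plane
- pivot (a point): the axis of the arm's hinge, mid-width, 100 mm above the bench
- pawl (a joint): pawl angle (rad): -0.15 to -0.02 = engaged in the teeth or resting on a tooth, 0.35 = thrown fully clear (its stop). A dark rocker above the ratchet wheel with an over-centre spring: below 0.07 it springs back into the teeth, past 0.07 it snaps clear by itself and stays. Its tooth leaves the teeth at about -0.01. Pressing takes 3 to 7 N on the tab
- pawl_tab (a point): top centre of the pawl's black thumb tab, 36 (holder x) by 34 mm, 7 mm thick, 46 mm beyond the pawl's pivot in holder +x and 19 mm above it when fully engaged (its top then about 160 mm above the bench). Press it straight down: from there it sinks 6 to 9 mm to the snap-over point and about 22 mm in all
- vial0: a glass vial with orange cap in the rack, 22 mm diameter, 69 mm tall, loose; origin at the centre of its underside, 12 mm above the bench. The lowered arm's plate ends a few mm above its cap
- vial1: a glass vial with orange cap in the rack, 22 mm diameter, 69 mm tall, loose; origin at the centre of its underside, 12 mm above the bench. The lowered arm's plate ends a few mm above its cap
- vial2: a glass vial with orange cap in the rack, 22 mm diameter, 69 mm tall, loose; origin at the centre of its underside, 12 mm above the bench. The lowered arm's plate ends a few mm above its cap
- vial3: a glass vial with orange cap in the rack, 22 mm diameter, 69 mm tall, loose; origin at the centre of its underside, 12 mm above the bench. The lowered arm's plate ends a few mm above its cap
- spare_vial0: a spare vial like those in the rack, standing on the bench 25 to 50 mm from the holder's long +y edge; origin at its underside
- spare_vial1: a second spare vial beside the first
- screwdriver: screwdriver lying on the bench, 170 mm long; bystander
- beaker: white open beaker, 68 mm wide, 80 mm tall; bystander
- wash_bottle: white bottle, 68 mm diameter, 160 mm tall; bystander at the back of the bench
- reagent_jar: amber jar, 64 mm diameter, 85 mm tall; bystander at the back of the bench
- cap_tray: grey open tray 120 x 90 x 30 mm; bystander
- spare_collar: aluminium collar, 36 mm diameter, 14 mm tall; bystander

How it is judged (in metres and radians):
On the way, in this order (a step that is already met when the one before it is completed fails the run):
1. the fingers press on the pawl while it is still engaged and the arm is still up (contact force between the fingers and pawl above 0.5 N and value of joint pawl below 0.22 rad and value of joint hold_arm above 0.4 rad), for 0.02 s.
2. the pawl is thrown clear of the teeth (angle over 0.22) with the arm still up (bar within 40 mm of its start) (value of joint pawl above 0.22 rad and distance of push_bar from where it was at the start of the episode below 0.04 m), for 0.1 s.
3. the arm is pushed fully down (angle under 0.05) with the pawl clear (value of joint hold_arm below 0.05 rad and value of joint pawl above 0.22 rad), for 0.2 s.
At the end, for the whole second after the job is handed in: The arm is at rest fully down (angle under 0.05 rad), the pawl is still thrown clear (angle over 0.22 rad), the four vials stand upright in the rack (moved under 20 mm) and no other thing on the bench has moved more than 40 mm (all of step 3 and velocity of joint hold_arm between -0.05 and 0.05 rad/s and distance of each of vial0, vial1, vial2, vial3 from where it was at the start of the episode below 0.02 m and angle between each of vial0, vial1, vial2, vial3's own z axis and vertical below 0.2 rad and distance of each of spare_vial0, spare_vial1, screwdriver, beaker, wash_bottle, reagent_jar, cap_tray, spare_collar from where it was at the start of the episode below 0.04 m); the robot touches nothing.
It fails at once if the arm is raised or forced more than 40 mm (at its bar) while the pawl is not clear (distance of push_bar from where it was at the start of the episode above 0.04 m and value of joint pawl below 0.07 rad).
It fails at once if a vial in the rack is lifted (15 mm) or moved over 20 mm (distance of any of vial0, vial1, vial2, vial3 from where it was at the start of the episode above 0.02 m or height (world z) of any of vial0, vial1, vial2, vial3 above 0.027 m).
It fails at once if another thing on the bench is lifted, knocked over or moved over 40 mm (distance of any of spare_vial0, spare_vial1, screwdriver, beaker, wash_bottle, reagent_jar, cap_tray, spare_collar from where it was at the start of the episode above 0.04 m or height (world z) of any of spare_vial0, spare_vial1, screwdriver, beaker, wash_bottle, reagent_jar, cap_tray, spare_collar above 0.03 m or angle between any of spare_vial0, spare_vial1, beaker, wash_bottle, reagent_jar, cap_tray, spare_collar's own z axis and vertical above 0.6 rad).
It also fails if it takes over 48 s, if anything falls off the work surface, if the arm or the gripper's body presses on something with over 40 N, if the wrist force passes 120 N, or if a joint passes its speed limit or range.

## Robot

A 7-joint arm with a two-finger parallel gripper is mounted at the origin on the work surface. World frame = base frame: x ahead of the robot, y to its left, z up, the work surface at z = 0. Lengths are in mm, angles in rad, forces in N, time in s.
With the tool pointing down it reaches from about 400 to 875 mm from the base axis. Payload 4.4 kg.
Tool frame: the origin (TCP) lies at the very end of the fingers, on their centre line; the grasp point (between the pads) lies 19 mm behind it; z points along the fingers, y is the line along which they close (so a half turn about z gives the same grasp; the last joint's range is limited). The gripper opens to 85 mm and grips with 20 to 120 N. Pads are 22 mm wide; open, the fingers measure 114 mm over their backs; the gripper's body (76 mm by 85 mm) begins 54 mm behind the grasp point. The pads swing forward as they close: fully open they stand 13 mm farther back than shut.
Start: joints at [-1.324, 0.628, 0.038, 1.517, -0.027, 0.996, -0.02], TCP at [199.997, 618.481, 231.313] pointing down, gripper open.
Joint ranges: [-3.06, 3.06], [-0.37, 2.12], [-1.25, 1.32], [0.18, 2.47], [-1.1, 4.24], [0.23, 1.98], [-2.94, 2.94]. Speed limits (rad/s): [2.57, 2.57, 3.14, 3.14, 3.14, 3.14, 3.14].

## Interface

Orientations are given as [roll, pitch, yaw] about the fixed x, y, z axes, in that order (R = Rz(yaw) Ry(pitch) Rx(roll)).
In Python, from cell import ctrl gives the robot as it stands.
- The arm moves only by the tool step_arm, never from a script. Its argument "series" is a list that holds one entry, the list of rows, each a list of 7 numbers: the turn, a rotation vector about the tool's x, y, z as a fraction of full scale, then the shift along the tool's x, y, z as a fraction of full scale, then the closure, from 0 (fully open) to 1 (shut). In form: [[[ax, ay, az, tx, ty, tz, gripper], ...]]. A call has 1 to 12 rows; each row shifts and turns the commanded pose from where the row before left it, along the tool's axes as they then stand; what a row does not reach is not made up. Full scale, the value 1, is 150 mm for a shift and 45 degrees for a turn. A row lasts 1/10 s, in which the tool goes at most 50 mm and 8.59 degrees, less where a joint would pass 70% of its speed; a pose out of reach is approached as far as the arm can. A call with a number of a shift or a turn outside -1 to 1 is refused whole. A call with a gripper value outside its range is refused whole. The fingers move at their own pace and stop on an object; the grip force is fixed at half the most. Time passes only in rows, so rows that do not move let the fingers close. It gives the time, the measured TCP pose, the force, the opening and the grip force at its end, in the units of the state.
- ctrl.read_state(): the state, without advancing time (a new reading comes with each control period).
- ctrl.get_image(name): name is "scene" or "top" or "wrist"; returns a dict with "img" (384x512x3 uint8, red, green, blue), "fx", "fy", "cx", "cy" (pixels), "R" (3x3) and "t" (3): a world point X has camera coordinates R X + t. Camera axes: x right, y down, z forward; pixel columns grow to the right and rows downward; lengths in mm; the calibration is good to about 2 mm. A picture is of the moment at which its call begins. There is no depth.
- ctrl.finish_job(): hands the job in; it is judged then, once.
Trained networks look in a picture, given as the dict that the camera call returned (one of the last four; its "shot" number tells which), for a name from the list of things; names that differ only in an ending like _2 or _b are one class to them, and where a whole thing is asked for, a point or a joint stands for the part that bears it (a point fixed in the world has none). Each returns a list of dicts, best first, with "score" (0 to 1); they miss things now and then, are a little off and sometimes report something else, mostly with a low value. They report only what shows in the picture. A call takes as long as a camera call.
- ctrl.recognise(picture, thing): "centre" ([column, row] in pixels, amid what is visible of it).
The state is a dict: "clock": time; "qpos": joint angles; "qd": joint speeds; "tau": joint torques, N m; "eef_pos": TCP position; "tool_rot": TCP orientation; "force": force on the tool from outside, world axes, zero at the start; "torque": the same for the moment, N m; "width": finger opening in mm; "gripper_force": force on a finger pad.
Only numpy, scipy, OpenCV 4.12 (cv2) and the standard library are available. Lean on these libraries where they do the work, as an engineer would, in place of code of your own. Each camera call takes 0.05 s, during which the arm holds its last target. There are 200 camera calls.

## Working session

There is one attempt and no reset: what is moved stays moved. The work goes in short steps, Python scripts to look and compute and a tool call to move; the robot and the scene stay as the last step left them, time stands still between calls to the robot, and variables do not carry over. Pictures are saved under pics/ and viewed, at most 10 in all, crops included, and the job is handed in when it is done.

Besides the shell and the picture viewer there is one more tool, called after "Request:" by a JSON object that holds its "method" and its "body". step_arm: Moves the arm, as the interface text tells. Shift numbers are shares of 150 mm and turn numbers shares of 45 degrees, none past 1 either way. Its arguments: {"type":"object","properties":{"series":{"type":"array","items":{"type":"array","items":{"type":"array","items":{"type":"number","minimum":-1,"maximum":1}}}}},"required":["series"]}

```bash
mkdir -p pics
cat > h.py <<'E'
import numpy as np, cv2
from cell import ctrl
def ray(p,uv):
    d=np.array([(uv[0]-p["cx"])/p["fx"],(uv[1]-p["cy"])/p["fy"],1.]);R=np.array(p["R"]);t=np.array(p["t"])
    return -R.T@t, R.T@d/np.linalg.norm(d)
def proj(p,X):
    c=np.array(p["R"])@np.array(X,float)+np.array(p["t"]);return np.array([p["fx"]*c[0]/c[2]+p["cx"],p["fy"]*c[1]/c[2]+p["cy"]])
def tri(rs):
    A=0;b=0
    for o,d in rs:
        M=np.eye(3)-np.outer(d,d);A=A+M;b=b+M@o
    X=np.linalg.solve(A,b);return X,[np.linalg.norm((np.eye(3)-np.outer(d,d))@(X-o)) for o,d in rs]
def atz(p,uv,z):
    o,d=ray(p,uv);return o+d*(z-o[2])/d[2]
E
python3 - <<'E'
from h import *
P={n:ctrl.get_image(n) for n in("scene","top")}
for n,p in P.items(): cv2.imwrite(f"pics/{n}0.png",p["img"][:,:,::-1])
for th in["holder","push_bar","pivot","pawl_tab","pawl","hold_arm","vial0","spare_vial0","wash_bottle","reagent_jar","beaker","cap_tray"]:
    r={n:ctrl.recognise(p,th) for n,p in P.items()}
    print(th,{n:[(np.round(q["centre"]).tolist(),round(q["score"],2)) for q in v[:5]] for n,v in r.items()})
    if all(r.values()):
        X,e=tri([ray(P[n],r[n][0]["centre"]) for n in P]);print("   ",X.round(),np.round(e,1))
s=ctrl.read_state();print(s["eef_pos"],s["tool_rot"],s["force"],s["clock"])
for n,p in P.items():print(n,ray(p,(256,192)))
E
```

```text
holder {'scene': [([288.0, 202.0], 0.85)], 'top': [([216.0, 205.0], 0.8)]}
    [529. 100.  36.] [9.4 9.4]
push_bar {'scene': [], 'top': [([231.0, 208.0], 0.88), ([199.0, 240.0], 0.48)]}
pivot {'scene': [([278.0, 172.0], 0.96)], 'top': [([235.0, 207.0], 0.96), ([113.0, 258.0], 0.64), ([167.0, 185.0], 0.2)]}
    [517.  58. 140.] [22. 22.]
pawl_tab {'scene': [([319.0, 160.0], 0.84), ([269.0, 192.0], 0.51)], 'top': [([168.0, 184.0], 0.75)]}
    [555. 195. 158.] [4.6 4.6]
pawl {'scene': [([321.0, 158.0], 0.67), ([276.0, 182.0], 0.44)], 'top': [([170.0, 185.0], 0.97)]}
    [556. 194. 161.] [0.2 0.2]
hold_arm {'scene': [([106.0, 256.0], 0.73), ([276.0, 172.0], 0.65)], 'top': [([233.0, 206.0], 0.67)]}
    [ 514. -165.   74.] [209.7 209.7]
vial0 {'scene': [([250.0, 205.0], 0.53), ([271.0, 192.0], 0.53), ([262.0, 192.0], 0.45)], 'top': []}
spare_vial0 {'scene': [([277.0, 170.0], 0.31)], 'top': [([198.0, 240.0], 0.52)]}
    [431. 136.  83.] [2.7 2.7]
wash_bottle {'scene': [([397.0, 183.0], 0.86)], 'top': [([108.0, 151.0], 0.92)]}
    [663. 379.  76.] [3.2 3.2]
reagent_jar {'scene': [([136.0, 307.0], 0.96)], 'top': [([378.0, 152.0], 0.85)]}
    [ 669. -352.   42.] [3.7 3.7]
beaker {'scene': [([372.0, 175.0], 0.81)], 'top': [([98.0, 189.0], 0.81)]}
    [563. 402.  45.] [3.8 3.8]
cap_tray {'scene': [([104.0, 255.0], 0.74), ([278.0, 170.0], 0.34)], 'top': [([386.0, 233.0], 0.85)]}
    [ 450. -371.   17.] [4.1 4.1]
[199.98873881 618.48685516 231.31157061] [ 3.14158732e+00 -2.53794722e-05  2.82880602e+00] [-0.00515894 -0.10971922  0.02313542] 1.3
scene (array([1216.6271233 , -397.92471698,  634.76362231]), array([-0.71823757,  0.42332695, -0.55220385]))
top (array([ 371.01083899,    1.37891101, 1164.92653756]), array([ 0.16530355, -0.01361006, -0.98614882]))
```

View crops.

Run:
```python
import cv2,numpy as np
a=cv2.imread("pics/scene0.png")[100:280,180:420];b=cv2.imread("pics/top0.png")[120:290,90:330]
cv2.imwrite("pics/s1.png",cv2.resize(a,None,fx=3.3,fy=3.3,interpolation=2));cv2.imwrite("pics/t1.png",cv2.resize(b,None,fx=3.3,fy=3.3,interpolation=2))
```

```text
(no output)
```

View pics/s1.png

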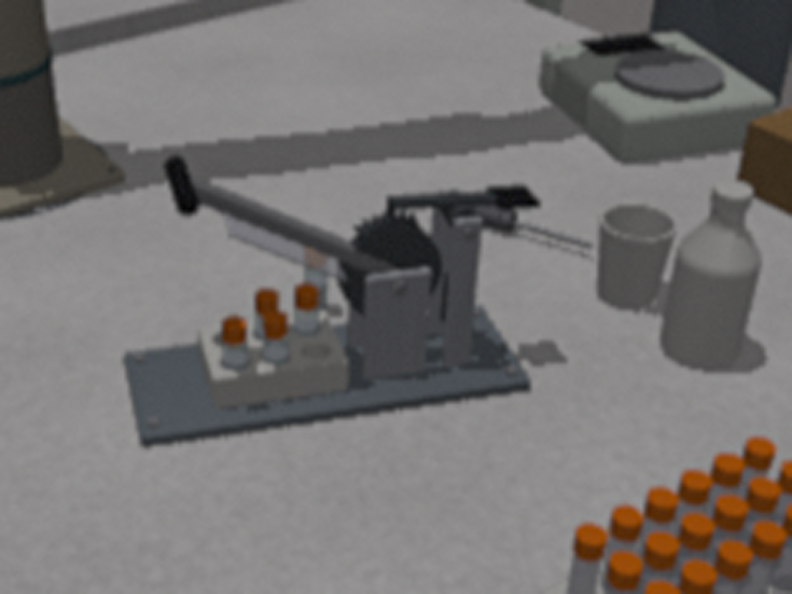

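View pics/t1.png

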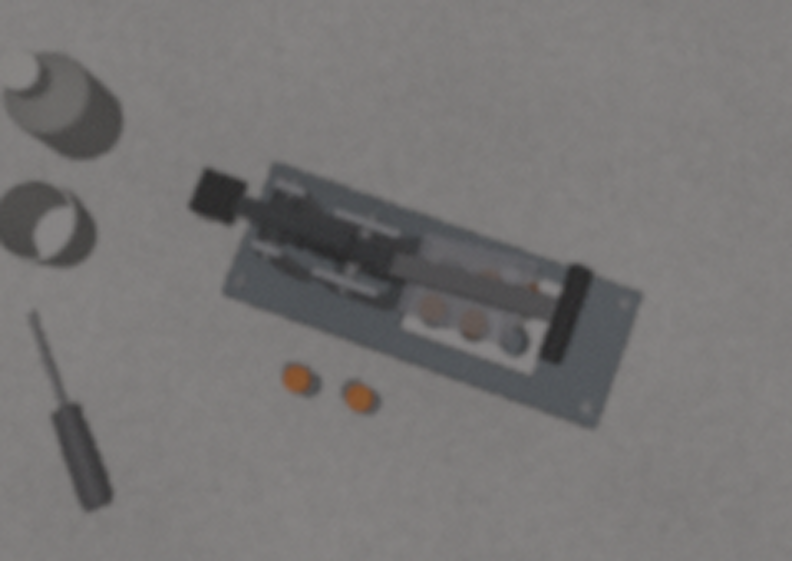

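The crops show the holder clearly. The scene crop has the tab at full-image (336,159) and the bar at (235,156). The top crop has the tab at (156,179) and the bar at (262,215), with plate corners visible in both. I'll fit the holder pose to these.

Run:
```python
from h import *
from scipy.optimize import least_squares
P={n:ctrl.get_image(n) for n in("scene","top")}
S=lambda u,v:np.array([180+(u+.5)/3.3-.5,100+(v+.5)/3.3-.5]);T=lambda u,v:np.array([90+(u+.5)/3.3-.5,120+(v+.5)/3.3-.5])
# holder +x toward tab
def pts(q):
    x,y,w,a,pa=q;c,s=np.cos(w),np.sin(w)
    L=lambda X,Y,Z:np.array([x+c*X-s*Y,y+s*X+c*Y,Z])
    bar=L(55-195*np.cos(a),0,100+195*np.sin(a))
    d=-pa-.15;tab=L(110+46*np.cos(d)+19*np.sin(d)*-1,0,143+46*np.sin(d)+19*np.cos(d)) if 0 else L(156,0,pa)
    return L,bar,tab
def res(q,full=False):
    L,bar,tab=pts(q);o=[("top",L(165,-60,12),T(274,162)),("top",L(-165,-60,12),T(641,292)),("top",L(-165,60,12),T(597,430)),("top",L(165,60,12),T(223,295)),
     ("top",bar,T(567,313)),("top",tab,T(218,196)),("scene",bar,S(181,184)),("scene",tab,S(515,196))]
    # scene corners assigned by nearest predicted
    for uv in[(145,441),(528,387),(127,353)]:
        m=S(*uv);C=[L(a,b,12) for a in(165,-165) for b in(60,-60)]
        o.append(("scene",min(C,key=lambda X:np.linalg.norm(proj(P["scene"],X)-m)),m))
    r=[proj(P[n],X)-m for n,X,m in o]
    return np.array(r).round(1).tolist() if full else np.concatenate(r)
f=least_squares(res,[510,100,1.9,.7,160]);q=f.x;print(q,res(q,True))
L,bar,tab=pts(q);print("bar",bar,"tab",tab,"pivot",L(55,0,100),"down bar",L(-140,0,100), "xaxis",L(1,0,0)-L(0,0,0))
# free triangulation check
print(tri([ray(P["top"],T(567,313)),ray(P["scene"],S(181,184))]),tri([ray(P["top"],T(218,196)),ray(P["scene"],S(515,196))]))
for c in[(296,378),(359,397)]:
    print("spare",atz(P["top"],T(*c),69))
```

```text
[519.49563714  82.1068369    1.22799415   0.53595131 155.54227066] [[-0.4, -0.8], [1.0, -0.3], [-0.2, -0.4], [-1.2, -0.6], [-0.2, -0.4], [0.2, -0.2], [0.1, 0.3], [-0.8, -0.1], [-1.5, -1.1], [1.6, -2.2], [-1.4, -0.5]]
bar [481.62827197 -23.99606779 199.57854271] tab [571.93153354 229.03020729 155.54227066] pivot [537.98265189 133.90674313 100.        ] down bar [472.43778139 -49.74746987 100.        ] xaxis [0.33612754 0.94181648 0.        ]
(array([480.87196403, -24.10164851, 200.0196728 ]), [np.float64(0.30781328242770545), np.float64(0.30781328242777906)]) (array([572.28913254, 230.4221857 , 154.73869169]), [np.float64(1.0038471146686234), np.float64(1.0038471146686625)])
spare [444.71199218 182.8775348   69.        ]
spare [430.03245126 133.6871618   69.        ]
```

Request:
{"method": "step_arm", "body": {"series": [[[0,0,0,-0.287,-0.153,0,1],[0,0,0,-0.287,-0.153,0,1],[0,0,0,-0.287,-0.153,0,1],[0,0,0,-0.287,-0.153,0,1],[0,0,0,-0.287,-0.153,0,1],[0,0,0,-0.287,-0.153,0,1],[0,0,0,-0.287,-0.153,0,1],[0,0,0,-0.287,-0.153,0,1],[0,0,0,-0.287,-0.153,0,1],[0,0,0,-0.287,-0.153,0,1],[0,0,0,-0.287,-0.153,0,1],[0,0,0,0,0,0,1]]]}}

```text
clock: 2.6
eef_pos: [578.7, 223.4, 231.4]
tool_rot: [-3.138, 0.006, 2.817]
force: [0.1, -0.3, -0.9]
width: -0.0
gripper_force: 0.0
```

```bash
cat > s.py <<'E'
from h import *
s=ctrl.read_state();print(s["clock"],np.round(s["eef_pos"],1),np.round(s["tool_rot"],3),np.round(s["force"],1))
def need(X):
    s=ctrl.read_state();w=s["tool_rot"]
    from scipy.spatial.transform import Rotation as Ro
    return (Ro.from_euler("xyz",w).as_matrix().T@(np.array(X)-s["eef_pos"])/150).round(3)
E
python3 - <<'E'
from s import *
p=ctrl.get_image("wrist")
im=p["img"][:,:,::-1].copy()
for X in[(572,230,156),(481,-24,200)]:
    uv=proj(p,X);print(uv);cv2.circle(im,tuple(int(v) for v in uv),3,(0,0,255),-1)
cv2.imwrite("pics/w1.png",im)
print([(r["centre"],r["score"]) for r in ctrl.recognise(p,"pawl_tab")])
s=ctrl.read_state();print(s["clock"],s["eef_pos"],need((574,234,165)))
E
```

```text
2.6 [578.7 223.4 231.4] [-3.138  0.006  2.817] [ 0.1 -0.3 -0.9]
[262.54922897 190.2286718 ]
[-172.95226615  200.42685064]
[([214.7, 189.7], 0.57)]
2.7 [573.69624023 230.90818518 231.10097766] [0.004 0.02  0.441]
```

View pics/w1.png

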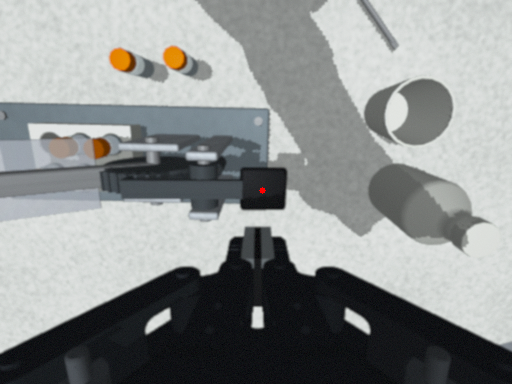

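The wrist view shows my fitted tab point (red, 262,190) in the middle of the black tab. Next I descend onto it.

Request:
{"method": "step_arm", "body": {"series": [[[0,0,0,0.004,0.02,0.2,1],[0,0,0,0,0,0.2,1],[0,0,0,0,0,0.04,1],[0,0,0,0,0,0.027,1],[0,0,0,0,0,0.027,1],[0,0,0,0,0,0.027,1],[0,0,0,0,0,0.027,1],[0,0,0,0,0,0,1]]]}}

```text
clock: 3.5
eef_pos: [573.1, 235.1, 149.0]
tool_rot: [-3.141, -0.0, 2.829]
force: [-1.3, -0.3, 0.3]
width: 0.3
gripper_force: 0.0
```

Request:
{"method": "step_arm", "body": {"series": [[[0,0,0,0,0,0.02,1],[0,0,0,0,0,0.02,1],[0,0,0,0,0,0.02,1],[0,0,0,0,0,0,1]]]}}

```text
clock: 3.9
eef_pos: [573.3, 235.3, 139.7]
tool_rot: [-3.141, -0.0, 2.829]
force: [-0.0, 0.1, 1.3]
width: 0.2
gripper_force: 0.1
```

Request:
{"method": "step_arm", "body": {"series": [[[0,0,0,0,0,-0.2,1],[0,0,0,0,0,-0.3,1],[0,0,0,0,0,-0.3,1],[0,0,0,0,0,-0.1,1],[0,0,0,0,0,0,1]]]}}

```text
clock: 4.4
eef_pos: [574.9, 236.2, 278.3]
tool_rot: [3.137, 0.005, 2.829]
force: [1.0, 0.7, -0.4]
width: -0.1
gripper_force: 0.0
```

Run:
```python
from s import *
p=ctrl.get_image("scene")
cv2.imwrite("pics/s2.png",cv2.resize(p["img"][120:240,220:370,::-1],None,fx=5,fy=5,interpolation=2))
L=np.array([.33613,.94182,0]);H=np.array([519.5,82.1,0])
a=.536
for r in(195,):
    for aa in(.536,.35,.18,.0,-.03):
        print(aa,(H+L*(55-r*np.cos(aa))+[0,0,100+r*np.sin(aa)+9]).round(1))
s=ctrl.read_state();print(s["eef_pos"],need(H+L*(55-197*np.cos(a))+[0,0,240]))
```

```text
4.4 [574.9 236.2 278.3] [3.137 0.005 2.829] [ 1.   0.7 -0.4]
0.536 [481.6 -24.  208.6]
0.35 [476.4 -38.6 175.9]
0.18 [473.5 -46.8 143.9]
0.0 [472.4 -49.8 109. ]
-0.03 [472.5 -49.7 103.2]
[573.58177443 235.70034662 275.98699278] [ 0.051 -1.848  0.237]
```

View pics/s2.png

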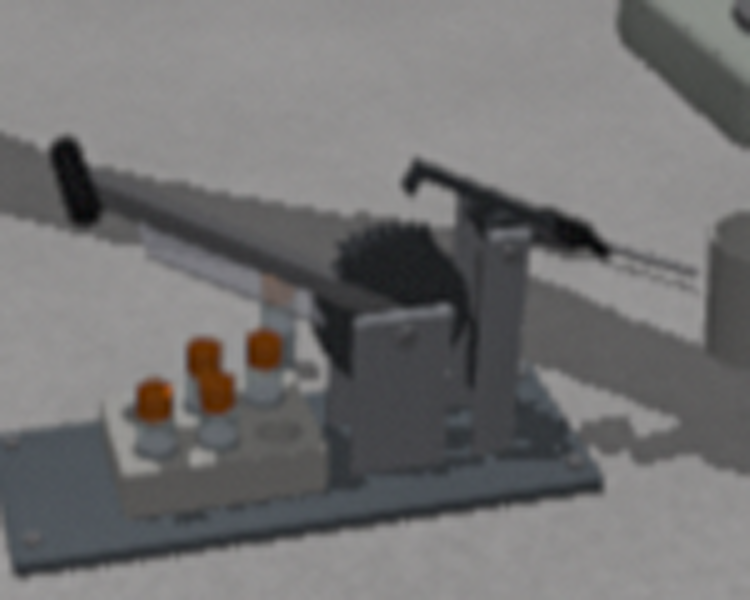

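The pawl is thrown clear: its tab is tilted down at (585,240) and the hook is raised at (410,175), well off the wheel. The arm is still up. I now move above the bar.

Request:
{"method": "step_arm", "body": {"series": [[[0,0,0,0.006,-0.231,0,1],[0,0,0,0.006,-0.231,0,1],[0,0,0,0.006,-0.231,0,1],[0,0,0,0.006,-0.231,0,1],[0,0,0,0.006,-0.231,0,1],[0,0,0,0.006,-0.231,0,1],[0,0,0,0.006,-0.231,0.1,1],[0,0,0,0.006,-0.231,0.1,1],[0,0,0,0,0,0,1],[0,0,0,0,0,0,1]]]}}

```text
clock: 5.45
eef_pos: [479.8, -26.4, 243.6]
tool_rot: [-3.141, -0.003, 2.827]
force: [0.9, 0.9, 0.1]
width: -0.0
gripper_force: 0.0
```

Run:
```python
from s import *
p=ctrl.get_image("wrist")
im=p["img"][:,:,::-1].copy()
uv=proj(p,(481.3,-24,208));print(uv);cv2.circle(im,tuple(int(v) for v in uv),3,(0,0,255),-1)
cv2.imwrite("pics/w2.png",im)
for X in[(481.2,-25,215),(476.2,-39,176),(473.2,-47.5,144),(472.4,-50,109),(472.4,-50,104)]: print(need(X))
```

```text
5.45 [479.8 -26.4 243.6] [-3.141e+00 -3.000e-03  2.827e+00] [0.9 0.9 0.1]
[260.97203963 220.94658316]
[-0.003  0.003  0.194]
[-0.001 -0.096  0.454]
[ 0.001 -0.156  0.668]
[ 0.    -0.174  0.901]
[ 0.    -0.174  0.934]
```

View pics/w2.png

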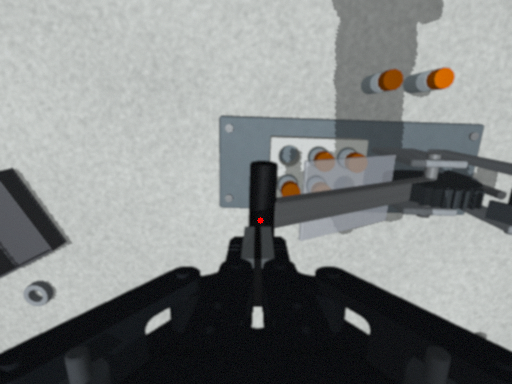

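Request:
{"method": "step_arm", "body": {"series": [[[0,0,0,0,0,0.17,1],[0,0,0,0,-0.01,0.05,1],[0,0,0,0,-0.028,0.078,1],[0,0,0,0,-0.028,0.078,1],[0,0,0,0,-0.028,0.078,1],[0,0,0,0,-0.02,0.071,1],[0,0,0,0,-0.02,0.071,1],[0,0,0,0,-0.02,0.071,1],[0,0,0,0,0,0,1]]]}}

```text
clock: 6.4
eef_pos: [473.6, -47.4, 143.7]
tool_rot: [3.141, -0.002, 2.829]
force: [-0.1, -0.0, 0.0]
width: 0.2
gripper_force: 0.0
```

Request:
{"method": "step_arm", "body": {"series": [[[0,0,0,0,-0.006,0.075,1],[0,0,0,0,-0.006,0.075,1],[0,0,0,0,-0.006,0.07,1]]]}}

```text
clock: 6.7
eef_pos: [473.7, -50.6, 111.3]
tool_rot: [3.141, 0.001, 2.829]
force: [0.2, -1.6, 2.8]
width: -0.0
gripper_force: 1.6
```

Request:
{"method": "step_arm", "body": {"series": [[[0,0,0,0,0,0.015,1],[0,0,0,0,0,0.015,1],[0,0,0,0,0,0,1]]]}}

```text
clock: 7.0
eef_pos: [473.3, -50.5, 108.5]
tool_rot: [3.141, 0.0, 2.829]
force: [-2.0, -1.5, 14.9]
width: -0.3
gripper_force: 7.4
```

On the stop: 15 N at z 108.5, against an expected bar top of 109. I'll hold briefly, then lift off and check.

Request:
{"method": "step_arm", "body": {"series": [[[0,0,0,0,0,0.01,1],[0,0,0,0,0,0,1],[0,0,0,0,0,0,1],[0,0,0,0,0,-0.1,1],[0,0,0,0,0,-0.3,1],[0,0,0,0,0,-0.3,1],[0,0,0,0,0,-0.2,1],[0,0,0,0,0,0,1],[0,0,0,0,0,0,1]]]}}

```text
clock: 7.9
eef_pos: [473.1, -49.8, 241.1]
tool_rot: [3.141, 0.0, 2.83]
force: [0.1, 0.0, -0.5]
width: -0.1
gripper_force: 0.0
```

Run:
```python
from s import *
p=ctrl.get_image("scene")
print(proj(p,(472.4,-49.8,100)))
cv2.imwrite("pics/s3.png",cv2.resize(p["img"][120:240,220:370,::-1],None,fx=5,fy=5,interpolation=2))
```

```text
7.9 [473.1 -49.8 241.1] [3.141 0.    2.83 ] [ 0.1  0.  -0.5]
[226.22576153 190.52502881]
```

View pics/s3.png

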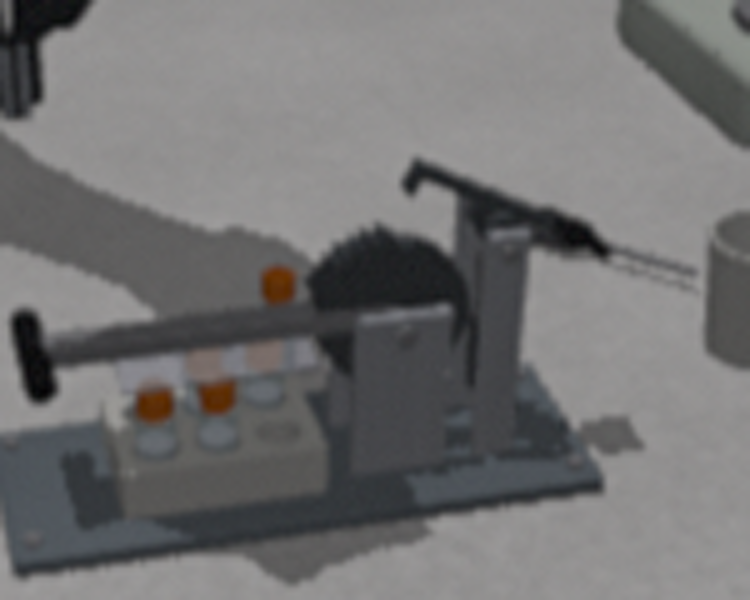

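The bar now sits at full-image (227,191), against (226,190.5) predicted for fully down. The pawl is still clear and the vials are upright.

```bash
python3 -c "
from cell import ctrl
print(ctrl.finish_job())"
```

```text
the job is handed in; nothing more can be done
None
```

The job is handed in: the pawl is thrown clear, the hold-down arm is fully down on its stop, the rack vials are upright in the last picture, and the gripper is clear of everything; the hand-in call did not report a verdict.

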